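Set the cocotte's warming plate to keep-warm

ROBOT

A 7-joint arm with a two-finger parallel gripper is mounted at the origin on a cart in front of the work surface, level with it; the furniture and walls round the work are solid. World frame = base frame: x ahead of the robot, y to its left, z up, the work surface at z = 0. Lengths are in mm, angles in degrees, forces in N, time in s.
With the tool pointing down it reaches from about 425 to 875 mm from the base axis. Payload 4.7 kg.
Tool frame: the origin (TCP) lies between the finger pads; the fingertips stand 19 mm ahead of it and the grasp point (between the pads) is the TCP; z points along the fingers, y is the line along which they close (so a half turn about z gives the same grasp; the last joint's range is limited). The gripper opens to 85 mm and grips with 20 to 120 N. Pads are 22 mm wide; open, the fingers measure 114 mm over their backs; the gripper's body (76 mm by 85 mm) begins 54 mm behind the grasp point. The pads swing forward as they close: fully open they stand 13 mm farther back than shut.
Start: joints at [72.084, 18.392, -4.016, 83.108, 1.295, 78.541, -3.26], TCP at [208.639, -615.626, 217.449] pointing down, gripper open.
Joint ranges: [-163.93, 163.93], [-17.29, 119.83], [-79.2, 71.16], [3.27, 140.29], [-89.18, 269.18], [5.43, 117.66], [-154.24, 154.24]. Speed limits (degrees/s): [147.25, 147.25, 180, 180, 180, 180, 180].

INTERFACE

Orientations are given as a 3x3 rotation matrix whose columns are the frame's x, y, z axes.
In Python, from bench import r gives the robot as it stands.
- The arm moves only by the shell command python3 -m handwheel 'ROWS' [OPENING]. ROWS is a JSON object of lists of equal length, an entry for each row: "translation": the shift along the tool's x, y, z in mm, a list of three; "dr": the turn, a rotation vector about the tool's x, y, z in degrees, a list of three. In form: {"translation": [[tx, ty, tz], ...], "dr": [[ax, ay, az], ...]}. A call has exactly 8 rows; each row shifts and turns the commanded pose from where the row before left it, along the tool's axes as they then stand; what a row does not reach is not made up. A row lasts 1/10 s, in which the tool goes at most 50 mm and 8.59 degrees, less where a joint would pass 70% of its speed; a pose out of reach is approached as far as the arm can. A call with a gripper value outside its range is refused whole. OPENING is the finger opening in mm, from 0 to 85.4, set as the call begins (- or left out, the last holds). The fingers move at their own pace and stop on an object; the grip force is fixed at half the most. Time passes only in rows, so rows that do not move let the fingers close, or fill a call up. It gives the time, the measured TCP pose, the force, the opening and the grip force at its end, in the units of the state.
- r.get_state(): the state, without advancing time (a new reading comes with each control period).
- r.read_camera(name): name is "side" or "top"; returns (picture, depth): 384x512x3 uint8, red, green, blue; 384x512 float32, mm along the optical axis (not along the pixel's ray), 0 where there is no reading.
- r.camera_params(name): a dict with "K" (3x3 intrinsics, pixels), "T" (4x4, takes a point from camera to world coordinates). Camera axes: x right, y down, z forward; pixel columns grow to the right and rows downward; lengths in mm; the calibration is good to about 2 mm. A picture is of the moment at which its call begins. camera_params takes no time and is no camera call.
- r.job_done(): hands the job in; it is judged then, once.
Trained networks look in the newest picture that a camera, given by its name, has taken for a name from the list of things; names that differ only in an ending like _2 or _b are one class to them, and where a whole thing is asked for, a point or a joint stands for the part that bears it (a point fixed in the world has none). Each returns a list of dicts, best first, with "p" (0 to 1); they miss things now and then, are a little off and sometimes report something else, mostly with a low value. They report only what shows in the picture. A call takes as long as a camera call.
- r.search_frame(camera, thing): "at" ([x, y, z] in mm, in world coordinates, good to about 4 mm: the middle of the surface that is visible of it).
- r.masks_of(camera, thing): "mask" (384x512 bool, what is visible of it).
The state is a dict: "time": time; "joint_positions": joint angles; "qd": joint speeds; "joint_efforts": joint torques, N m; "tcp_pos": TCP position; "orientation": TCP orientation; "wrist_force": force on the tool from outside, world axes, zero at the start; "ft_torque": the same for the moment, N m; "gripper_width": finger opening in mm; "finger_force": force on a finger pad.
Only numpy, scipy, OpenCV 4.12 (cv2) and the standard library are available. Lean on these libraries where they do the work, as an engineer would, in place of code of your own. Each camera call takes 0.05 s, during which the arm holds its last target. There are 200 camera calls.

TASK

Two identical warmers stand on the worktop, one carrying the black cocotte and the other the white teapot. Swing the heat lever of the warmer under the cocotte to the green keep-warm mark and let go of it. Leave the cocotte where it stands and the teapot's lever as it is set.

Things in the scene. Friction and masses are not known exactly. Their poses are not given: they have to be found in the camera images.
- pot_lever (a joint): Angle of the heat lever on the cocotte's warmer, rad. It swings level about an upright pivot, from left (0 = off, black mark, stop) to right (1.75 = full, red mark, stop) as seen from the warmer's front, counter-clockwise from above; 1.15 = green keep-warm mark; 0.875 points straight to the front. It stays where left; friction about 1.2 N at the knob.
- pot_warmer: The cocotte's warmer: dark steel slab 280 (x) x 190 (y) x 40 mm, fixed. Origin: centre of its underside; +x runs from the front (lever) to the back. Lever pivot at x -30, y 0 mm; at angle q its knob's centre is at x = -30 - 70 cos(q - 0.875), y = -70 sin(q - 0.875) mm. Light control deck at the front, top 36 mm high; the marks lie on it 94 mm from the pivot.
- cocotte: Small black lidded pot, 140 mm over its handles (its x), 107 wide, 79 high. Origin: centre of its underside, z up. It stands loose on the round black hot plate of its warmer (radius 71 mm, centre 62 mm behind the warmer's origin, top 40 mm above the worktop).
- tea_lever_knob (a point): Knob of the lever on the other warmer, which is identical but carries the white teapot (133 mm high); leave it alone. On both levers the knob is black, round, upright, 18 mm in diameter, from 46 to 86 mm above the worktop (this point: on its axis, at 70 mm, a good height to hold it), at the end of a flat steel arm 10 mm wide, 40 to 46 mm above the worktop.

How it is judged (in metres and radians):
At the end, for the whole second after the job is handed in: The cocotte's lever rests within 0.175 rad (10 degrees) of the green mark at 1.15 rad; the cocotte stands upright within 20 mm of where it was, and the teapot's lever knob is within 12 mm of where it was (value of joint pot_lever between 0.975 and 1.325 rad and velocity of joint pot_lever between -0.05 and 0.05 rad/s and distance of cocotte from where it was at the start of the episode below 0.02 m and angle between cocotte's own z axis and vertical below 0.1 rad and distance of tea_lever_knob from where it was at the start of the episode below 0.012 m); the robot touches nothing.
It fails at once if the teapot's lever is moved (its knob by more than 12 mm) (distance of tea_lever_knob from where it was at the start of the episode above 0.012 m).
It fails at once if the cocotte is shoved by more than 20 mm (distance of cocotte from where it was at the start of the episode above 0.02 m).
It also fails if it takes over 32 s, if anything falls off the work surface, if the arm or the gripper's body presses on something with over 40 N, if the wrist force passes 120 N, or if a joint passes its speed limit or range.

## Working session

There is one attempt and no reset: what is moved stays moved. The work goes in short steps, Python scripts to look and compute and a shell command to move; the robot and the scene stay as the last step left them, time stands still between calls to the robot, and variables do not carry over. Pictures are saved under pics/ and viewed, at most 10 in all, crops included, and the job is handed in when it is done.

```bash
mkdir -p pics
python3 - <<'E'
from bench import r
import cv2,numpy as np
s=r.get_state();print(s['time'],s['tcp_pos'],np.round(s['orientation'],3))
for c in("side","top"):
    p,d=r.read_camera(c);cv2.imwrite(f"pics/{c}0.png",p[:,:,::-1]);np.save(f"pics/{c}d.npy",d)
    print(c,np.round(r.camera_params(c)["T"],2).tolist())
    for t in("cocotte","pot_lever","pot_warmer","tea_lever_knob"):
        print(c,t,[(np.round(x["at"]),round(x["p"],2)) for x in r.search_frame(c,t)])
E
```

```text
0.0 [ 208.42860137 -615.07668482  216.30456912] [[ 0.947  0.321 -0.001]
 [ 0.321 -0.947  0.002]
 [-0.    -0.002 -1.   ]]
side [[-0.83, -0.25, 0.49, 69.43], [-0.55, 0.38, -0.75, 713.8], [0.0, -0.89, -0.45, 490.49], [0.0, 0.0, 0.0, 1.0]]
side cocotte [(array([613., 154.,  88.]), 0.81)]
side pot_lever [(array([485., 163.,  52.]), 0.8)]
side pot_warmer [(array([515., 173.,  37.]), 0.68)]
side tea_lever_knob [(array([ 469., -243.,   45.]), 0.65)]
top [[0.03, -0.97, 0.23, 334.71], [-1.0, -0.03, 0.0, -11.92], [0.01, -0.23, -0.97, 1097.95], [0.0, 0.0, 0.0, 1.0]]
top cocotte [(array([625., 128.,  99.]), 0.57)]
top pot_lever [(array([513., 140.,  48.]), 0.7)]
top pot_warmer [(array([531., 112.,  36.]), 0.8)]
top tea_lever_knob [(array([ 490., -239.,   49.]), 0.49)]
```

View pics/top0.png

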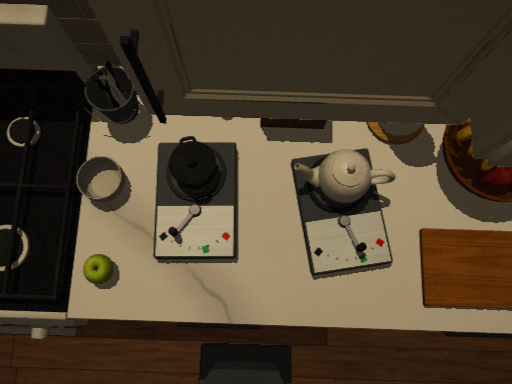

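View pics/side0.png

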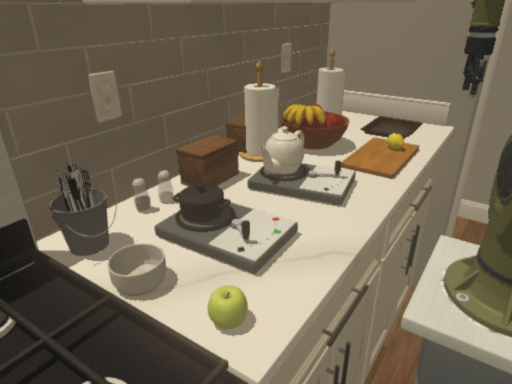

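The top view shows the cocotte's warmer on the left: pivot at about (195,210), knob at (175,232), marks black (164,236), green (206,249) and red (226,236). The side view has the knob at (245,230). Next I'll locate these in world coordinates.

```bash
cat > h.py <<'E'
from bench import r
import numpy as np,cv2
def ray(c,u,v):
    P=r.camera_params(c);T=np.array(P["T"]);return T[:3,3],T[:3,:3]@np.linalg.solve(P["K"],[u,v,1.])
def onz(c,u,v,z):
    o,d=ray(c,u,v);return o+d*(z-o[2])/d[2]
def pt(c,u,v,dep):
    o,d=ray(c,u,v);return o+d*dep
def cross(a,b):
    (o,d),(p,e)=ray("top",*a),ray("side",*b)
    s=np.linalg.lstsq(np.c_[d,-e],p-o,rcond=None)[0];A=o+d*s[0];B=p+e*s[1];return (A+B)/2,np.linalg.norm(A-B)
E
python3 - <<'E'
from h import *
for c in("top","side"):
    p=cv2.imread(f"pics/{c}0.png");d=np.load(f"pics/{c}d.npy")
    box=(140,130,110,140) if c=="top" else (150,170,150,100)
    x,y,w,h=box
    cv2.imwrite(f"pics/{c}crop.png",cv2.resize(p[y:y+h,x:x+w],None,fx=4 if c=="top" else 5,fy=4 if c=="top" else 5,interpolation=cv2.INTER_CUBIC))
    hsv=cv2.cvtColor(p,cv2.COLOR_BGR2HSV).astype(int);H,S,V=hsv[...,0],hsv[...,1],hsv[...,2]
    m=np.zeros(H.shape,bool);m[y:y+h,x:x+w]=1
    for n,k in(("green",(H>45)&(H<85)&(S>100)),("red",((H<8)|(H>172))&(S>120))):
        v,u=np.nonzero(k&m&(V>50));
        if len(u): print(c,n,len(u),u.mean(),v.mean(),onz(c,u.mean(),v.mean(),36).round(1),pt(c,u.mean(),v.mean(),np.median(d[v,u])).round(1))
for uv in((175,232),(195,210)): print(uv,pt("top",*uv,np.load("pics/topd.npy")[uv[1],uv[0]]))
print(onz("top",164,236,36),onz("top",175,232,86),onz("top",195,210,46))
print(cross((175,232),(245,223)))
E
```

```text
top green 41 205.09756097560975 248.73170731707316 [449.2  95.8  36. ] [449.1  95.7  37.2]
top red 41 225.53658536585365 235.58536585365854 [481.   50.6  36. ] [480.9  50.5  36.9]
side green 13 276.53846153846155 231.23076923076923 [447.4  97.5  36. ] [446.9  98.4  36.6]
side red 14 275.35714285714283 218.71428571428572 [478.8  52.4  36. ] [478.1  53.6  36.8]
(175, 232) [478.06132768 158.8061274   87.04026636]
(195, 210) [536.59563917 123.3193032   45.95818358]
[475.16667881 192.0322503   36.        ] [478.2088419  158.98181164  86.        ] [536.58761428 123.31392745  46.        ]
(array([482.03103627, 161.98954824,  77.32986785]), np.float64(5.908683322364902))
```

View pics/topcrop.png

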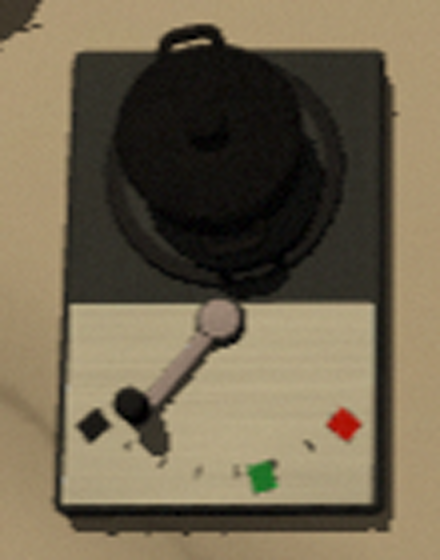

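View pics/sidecrop.png

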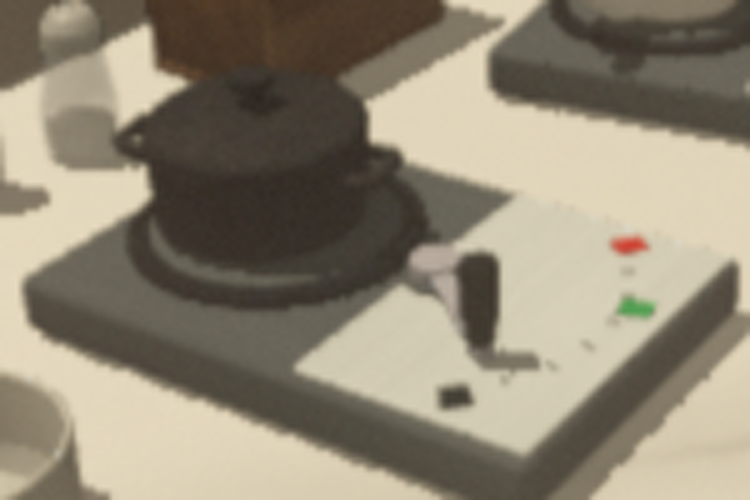

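```bash
python3 -m handwheel '{"translation":[[0,0,0],[0,0,0],[0,0,0],[30,-38,0],[30,-38,0],[30,-38,0],[30,-38,0],[30,-38,0]],"dr":[[0,0,6.2],[0,0,6.2],[0,0,6.3],[0,0,0],[0,0,0],[0,0,0],[0,0,0],[0,0,0]]}' 50
python3 - <<'E'
from h import *
print(onz("top",172.3,230.5,86),cross((172.3,230.5),(246,221.6)))
print(r.get_state()["joint_positions"])
E
```

```text
time: 1.3
tcp_pos: [359.6, -423.9, 217.7]
orientation: [[1.0, 0.0, 0.0], [0.0, -1.0, -0.001], [0.0, 0.001, -1.0]]
wrist_force: [0.7, 0.2, 0.6]
gripper_width: 49.4
finger_force: 0.0
[481.31912548 165.15409961  86.        ] (array([481.16250791, 165.28578347,  83.49650852]), np.float64(1.1794499972580603))
[ 56.22283063   7.33329908 -10.11955414  96.5006879    1.33600155
  76.23361005 -44.11559052]
```

```bash
python3 -m handwheel '{"translation":[[15,-37,0],[15,-37,0],[15,-37,0],[15,-37,0],[15,-37,0],[15,-37,0],[15,-37,0],[15,-37,0]],"dr":[[0,0,0],[0,0,0],[0,0,0],[0,0,0],[0,0,0],[0,0,0],[0,0,0],[0,0,0]]}'
python3 -m handwheel '{"translation":[[0,-37,0],[0,-37,0],[0,-37,0],[0,-37,0],[0,-37,0],[0,-37,0],[0,-37,0],[0,-36,0]],"dr":[[0,0,0],[0,0,0],[0,0,0],[0,0,0],[0,0,0],[0,0,0],[0,0,0],[0,0,0]]}'
python3 - <<'E'
from h import *
print(r.get_state()["joint_positions"])
E
```

```text
time: 2.1
tcp_pos: [478.9, -128.0, 217.8]
orientation: [[1.0, 0.0, 0.001], [0.0, -1.0, -0.001], [0.001, 0.001, -1.0]]
wrist_force: [0.7, -0.2, -0.6]
gripper_width: 49.8
finger_force: 0.0
time: 2.9
tcp_pos: [478.2, 167.1, 217.8]
orientation: [[1.0, 0.0, 0.001], [0.0, -1.0, -0.0], [0.001, 0.0, -1.0]]
wrist_force: [-0.7, 0.1, -0.1]
gripper_width: 50.3
finger_force: 0.0
[  21.14847275    3.11240704  -44.45829886  101.84277423    2.29279441
   75.89620055 -113.79789107]
```

```bash
python3 -m handwheel '{"translation":[[3,1,15],[0,0,15],[0,0,15],[0,0,15],[0,0,15],[0,0,15],[0,0,15],[0,0,0]],"dr":[[0,0,0],[0,0,0],[0,0,0],[0,0,0],[0,0,0],[0,0,0],[0,0,0],[0,0,0]]}'
python3 - <<'E'
from h import *
p,_=r.read_camera("side");q,_=r.read_camera("top")
a=cv2.resize(p[150:280,170:310,::-1],(560,520));b=cv2.resize(q[150:280,140:200,::-1],(240,520))
cv2.imwrite("pics/near.png",np.hstack([a,b]))
E
```

```text
time: 3.7
tcp_pos: [479.7, 163.8, 109.9]
orientation: [[1.0, 0.0, -0.004], [0.0, -1.0, -0.001], [-0.004, 0.001, -1.0]]
wrist_force: [-0.4, 1.1, -0.2]
gripper_width: 50.1
finger_force: 0.0
```

View pics/near.png

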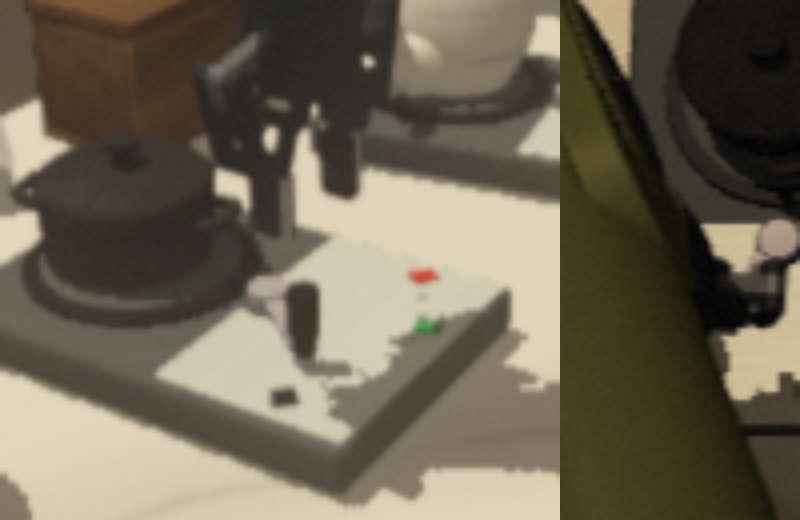

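The side crop shows the near fingertip at (270,230), the far one at (340,190) and the knob top at (304,290). The tips look higher than I expected, so I'll check by projecting them.

Run:
```python
from h import *
def proj(c,X):
    P=r.camera_params(c);x=np.linalg.inv(P["T"])@np.r_[X,1];k=np.array(P["K"])@x[:3];return (k[:2]/k[2]).round(1)
for y in(164+25,164-25):
  for z in(91,100,110): print("side",y,z,proj("side",[480,y,z]))
print(proj("side",[481.5,165.5,86]),proj("side",[481.5,165.5,46]))
near=(170+268/4,150+232/4);far=(170+340/4,150+192/4)
for n in(near,far): print(n,[onz("side",*n,z).round(0) for z in(91,100,110)])
_,d=r.read_camera("side")
for n in(near,far):
    u,v=int(n[0]),int(n[1])-4;print(pt("side",u,v,d[v,u]).round(1))
```

```text
side 189 91 [239.2 223.5]
side 189 100 [239.  219.7]
side 189 110 [238.9 215.3]
side 139 91 [253.4 213.3]
side 139 100 [253.4 209.6]
side 139 110 [253.3 205.4]
[245.5 220.5] [245.9 236.8]
(237.0, 208.0) [array([523., 139.,  91.]), array([513., 152., 100.]), array([502., 167., 110.])]
(255.0, 198.0) [array([518.,  79.,  91.]), array([508.,  93., 100.]), array([496., 109., 110.])]
[473.3 202.1 143.4]
[473.7 141.1 139.3]
```

Run:
```python
from h import *
s=r.get_state();print(s["time"],s["tcp_pos"],s["joint_positions"],s["gripper_width"])
p,d=r.read_camera("side")
P=r.camera_params("side");T=np.array(P["T"]);v,u=np.mgrid[:384,:512]
C=np.stack([u,v,np.ones_like(u)],-1)@np.linalg.inv(P["K"]).T*d[...,None];W=C@T[:3,:3].T+T[:3,3]
m=(d>0)&(abs(W[...,0]-480)<45)&(abs(W[...,1]-165)<70)&(W[...,2]>60)&(W[...,2]<200)
pts=W[m]
for z in range(60,200,10):
    k=(pts[:,2]>=z)&(pts[:,2]<z+10)
    if k.any(): q=pts[k];print(z,k.sum(),q.min(0).round(),q.max(0).round())
cv2.imwrite("pics/now.png",cv2.resize(p[100:280,170:330,::-1],None,fx=3.3,fy=3.3,interpolation=cv2.INTER_CUBIC))
```

```text
3.85 [481.66437783 164.7590889  112.7462008 ] [  19.38699081    9.52939606  -44.28774486  109.10099739    7.37640788
   64.19476451 -117.68987373] 50.14782852571074
60 33 [472. 166.  60.] [487. 178.  70.]
70 36 [472. 165.  70.] [488. 177.  79.]
80 48 [472. 161.  80.] [488. 178.  87.]
120 5 [472. 140. 129.] [489. 197. 130.]
130 76 [469. 137. 130.] [490. 204. 140.]
140 95 [468. 136. 140.] [490. 205. 150.]
150 104 [468. 136. 150.] [492. 206. 160.]
160 88 [468. 134. 160.] [492. 206. 170.]
170 125 [466. 113. 170.] [492. 223. 180.]
180 175 [465. 107. 180.] [492. 226. 190.]
190 175 [462. 103. 190.] [492. 228. 200.]
```

View pics/now.png

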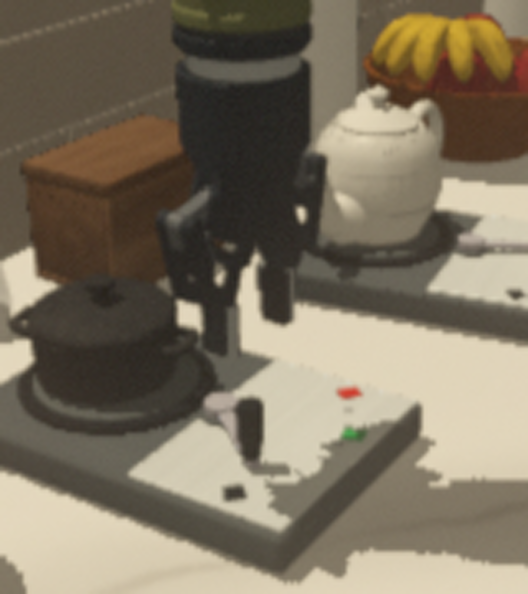

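The picture and depth put the fingertips at z≈129, which is about 30 mm higher than the reported TCP implies; x and y agree. I'll go down in steps and trust the depth picture.

```bash
python3 -m handwheel '{"translation":[[0,0,10],[0,0,10],[0,0,10],[0,0,0],[0,0,0],[0,0,0],[0,0,0],[0,0,0]],"dr":[[0,0,0],[0,0,0],[0,0,0],[0,0,0],[0,0,0],[0,0,0],[0,0,0],[0,0,0]]}'
cat >> h.py <<'E'
def prof(lo=50,hi=170):
    p,d=r.read_camera("side")
    P=r.camera_params("side");T=np.array(P["T"]);v,u=np.mgrid[:384,:512]
    C=np.stack([u,v,np.ones_like(u)],-1)@np.linalg.inv(P["K"]).T*d[...,None];W=C@T[:3,:3].T+T[:3,3]
    m=(d>0)&(abs(W[...,0]-480)<45)&(W[...,1]>40)&(W[...,1]<235)&(W[...,2]>lo)&(W[...,2]<hi)
    q=W[m]
    for z in range(lo,hi,10):
        k=(q[:,2]>=z)&(q[:,2]<z+10)
        if k.any(): print(z,k.sum(),q[k].min(0).round(),q[k].max(0).round())
    s=r.get_state();print(s["time"],s["tcp_pos"].round(1) if hasattr(s["tcp_pos"],"round") else s["tcp_pos"],s["gripper_width"]);return p
E
python3 -c "
from h import *
prof()"
```

```text
time: 4.7
tcp_pos: [481.6, 164.6, 82.7]
orientation: [[1.0, 0.0, 0.001], [0.0, -1.0, -0.0], [0.001, 0.0, -1.0]]
wrist_force: [0.2, -0.2, -1.1]
gripper_width: 50.0
finger_force: 0.0
50 24 [472. 167.  51.] [486. 177.  60.]
60 34 [472. 165.  62.] [488. 178.  70.]
70 36 [472. 165.  70.] [487. 177.  80.]
80 46 [472. 160.  80.] [488. 177.  87.]
90 3 [477. 141.  99.] [487. 196. 100.]
100 71 [469. 136. 100.] [491. 204. 110.]
110 93 [468. 125. 110.] [490. 206. 120.]
120 102 [468. 126. 120.] [491. 205. 130.]
130 86 [468. 126. 130.] [491. 206. 140.]
140 109 [465. 111. 140.] [493. 223. 150.]
150 170 [467. 107. 150.] [491. 225. 160.]
160 168 [462. 104. 160.] [492. 228. 170.]
4.75 [481.5 164.5  82.7] 50.318445527349624
```

```bash
python3 -m handwheel '{"translation":[[0,0,8],[0,0,8],[0,0,8],[0,0,8],[0,0,4],[0,0,0],[0,0,0],[0,0,0]],"dr":[[0,0,0],[0,0,0],[0,0,0],[0,0,0],[0,0,0],[0,0,0],[0,0,0],[0,0,0]]}'
python3 -m handwheel '{"translation":[[0,0,0],[0,0,0],[0,0,0],[0,0,0],[0,0,0],[0,0,0],[0,0,0],[0,0,0]],"dr":[[0,0,0],[0,0,0],[0,0,0],[0,0,0],[0,0,0],[0,0,0],[0,0,0],[0,0,0]]}' 24
python3 -c "
from h import *
p=prof()
cv2.imwrite('pics/cage.png',cv2.resize(p[150:280,170:310,::-1],None,fx=4,fy=4))"
```

```text
time: 5.55
tcp_pos: [481.6, 164.6, 46.7]
orientation: [[1.0, 0.0, 0.001], [0.0, -1.0, 0.0], [0.001, -0.0, -1.0]]
wrist_force: [0.1, 0.1, -0.3]
gripper_width: 50.0
finger_force: 0.0
time: 6.35
tcp_pos: [481.3, 164.5, 46.4]
orientation: [[1.0, 0.0, 0.0], [0.0, -1.0, -0.0], [0.0, 0.0, -1.0]]
wrist_force: [0.1, -0.3, -0.4]
gripper_width: 23.9
finger_force: 0.0
50 13 [473. 166.  50.] [489. 183.  60.]
60 59 [468. 147.  61.] [486. 190.  70.]
70 77 [468. 148.  70.] [487. 192.  80.]
80 95 [468. 148.  80.] [488. 193.  90.]
90 80 [468. 141.  90.] [489. 193. 100.]
100 84 [465. 125. 100.] [489. 210. 110.]
110 139 [466. 119. 110.] [491. 214. 120.]
120 146 [462. 113. 120.] [493. 220. 130.]
130 164 [462. 109. 130.] [492. 224. 140.]
140 180 [462. 105. 140.] [493. 229. 150.]
150 241 [460. 101. 150.] [492. 231. 160.]
160 207 [459. 109. 160.] [490. 227. 170.]
6.4 [481.3 164.5  46.4] 24.36551235496007
```

View pics/cage.png

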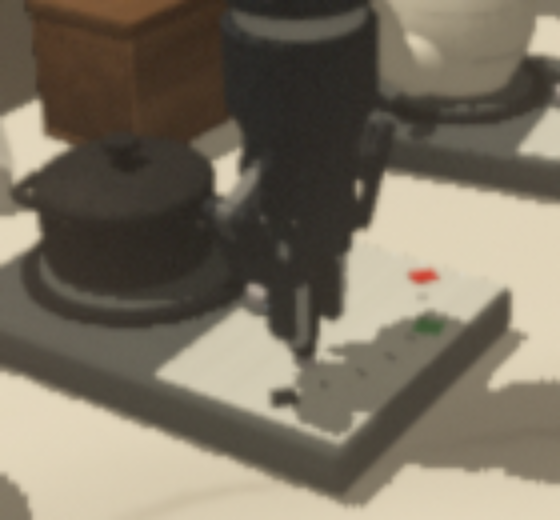

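The knob (crop (303,350)) is caged between the fingers, with the tips at z≈60, above the lever arm. Now I'll swing it along the arc.

```bash
python3 -m handwheel '{"translation":[[-5,11,0],[-4,8,0],[-2.5,8,0],[-1.5,8,0],[-0.5,8,0],[0.3,8,0],[1.2,8,0],[1.5,5,0]],"dr":[[0,0,0],[0,0,0],[0,0,0],[0,0,0],[0,0,0],[0,0,0],[0,0,0],[0,0,0]]}'
python3 -m handwheel '{"translation":[[0,0,0],[0,0,0],[0,0,0],[0,0,0],[0,0,0],[0,0,0],[0,0,0],[0,0,0]],"dr":[[0,0,0],[0,0,0],[0,0,0],[0,0,0],[0,0,0],[0,0,0],[0,0,0],[0,0,0]]}' 50
python3 -m handwheel '{"translation":[[0,0,15],[0,0,0],[0,0,0],[0,0,0],[0,0,0],[0,0,0],[0,0,0],[0,0,0]],"dr":[[0,0,0],[0,0,0],[0,0,0],[0,0,0],[0,0,0],[0,0,0],[0,0,0],[0,0,0]]}' 200 2>&1 | tail -1
```

```text
time: 7.2
tcp_pos: [471.3, 99.2, 46.4]
orientation: [[1.0, -0.001, 0.0], [-0.001, -1.0, -0.001], [0.0, 0.001, -1.0]]
wrist_force: [-1.7, 0.9, -0.3]
gripper_width: 24.2
finger_force: 0.6
time: 8.0
tcp_pos: [470.8, 100.5, 46.4]
orientation: [[1.0, 0.001, 0.0], [0.001, -1.0, -0.0], [0.0, 0.0, -1.0]]
wrist_force: [-0.0, 0.0, 0.3]
gripper_width: 49.8
finger_force: 0.0
out of range
```

That last call was a slip on my part, and it was refused without any motion. Now I'll lift clear and check.

```bash
python3 -m handwheel '{"translation":[[0,0,-10],[0,0,-15],[0,0,-20],[0,0,-25],[0,0,-25],[0,0,-25],[0,0,-20],[0,0,0]],"dr":[[0,0,0],[0,0,0],[0,0,0],[0,0,0],[0,0,0],[0,0,0],[0,0,0],[0,0,0]]}'
python3 -c "
from h import *
p=prof(50,100)
q,_=r.read_camera('top')
for c in ('side','top'): print(c,[(x['at'],x['p']) for x in r.search_frame(c,'cocotte')],[(x['at'],x['p']) for x in r.search_frame(c,'tea_lever_knob')])
a=cv2.resize(p[150:280,170:310,::-1],(420,390));b=cv2.resize(q[130:260,140:260,::-1],(360,390))
cv2.imwrite('pics/end.png',np.hstack([a,b]))"
```

```text
time: 8.8
tcp_pos: [472.9, 101.1, 189.9]
orientation: [[1.0, 0.001, 0.006], [0.001, -1.0, -0.0], [0.006, 0.0, -1.0]]
wrist_force: [0.9, 0.9, -0.7]
gripper_width: 50.0
finger_force: 0.0
50 20 [462. 102.  50.] [476. 113.  60.]
60 34 [462. 100.  60.] [475. 113.  70.]
70 32 [461.  99.  70.] [475. 113.  80.]
80 38 [462.  97.  80.] [477. 113.  87.]
8.85 [471.8 100.8 188. ] 49.8361178109355
side [([614.3, 153.8, 90.4], 0.82)] [([469.1, -241.8, 47.9], 0.49)]
top [([637.4, 100.7, 91.6], 0.79)] [([491.0, -237.8, 50.7], 0.69)]
```

View pics/end.png

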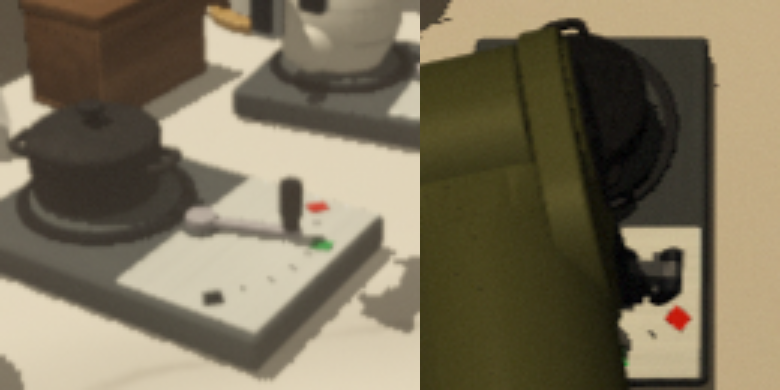

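The side view shows the lever pointing at the green mark, with the knob at about (470,101), so q≈1.19. The cocotte and the teapot's lever haven't moved, and the gripper is clear.

```bash
python3 -c "
from bench import r
print(r.job_done())"
```

```text
the job is handed in; nothing more can be done
None
```

I swung the cocotte's lever to about 1.19 rad (green mark at 1.15, tolerance 0.175) and let go, with the cocotte and the teapot's lever left in place, then handed the job in at about 9 s; no verdict came back.

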